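# Bring the tripped grinder station back into service

## Robot

A 6-joint arm with a two-finger parallel gripper is mounted at the origin on a cart in front of the work surface, level with it; the furniture and walls round the work are solid. World frame = base frame: x ahead of the robot, y to its left, z up, the work surface at z = 0. Lengths are in m, angles in degrees, forces in N, time in s.
With the tool pointing down it reaches from about 0.325 to 0.9 m from the base axis. Payload 6.1 kg.
Tool frame: the origin (TCP) lies on the centre line of the jaws, within the pads' length; the fingertips stand 22 mm ahead of it and the grasp point (between the pads) lies 3 mm ahead of it; z points along the fingers, y is the direction in which the jaws open and shut (so a half turn about z gives the same grasp; the last joint's range is limited). The gripper opens to 87 mm and grips with 3 to 60 N. Pads are 19 mm wide; open, the fingers measure 117 mm over their backs; the gripper's body (75 mm by 190 mm) begins 51 mm behind the grasp point.
Start: joints at [-70.823, 12.628, 87.462, -0, 79.91, -7.225], TCP at [0.278, -0.56, 0.245] pointing down, gripper open.
Joint ranges: [-170.65, 170.65], [-52.31, 119.04], [5.05, 147.46], [-71.25, 251.25], [11.57, 151.72], [-153.62, 153.62]. Speed limits (degrees/s): [147.25, 147.25, 172.46, 180, 180, 180].

## Interface

Orientations are given as [roll, pitch, yaw] about the fixed x, y, z axes, in that order (R = Rz(yaw) Ry(pitch) Rx(roll)).
In Python, from rig import bot gives the robot as it stands. The module is installed in compiled form; this text tells all that it offers.
- The arm moves only by the tool jog_arm, never from a script. Its argument "plan" is a list of rows, each a list of 4 numbers: the shift along the tool's x, y, z in mm, then the turn about the tool's z in degrees. A call has 1 to 5 rows; each row shifts and turns the pose as measured when the row begins, along the tool's axes as they then stand; what a row does not reach is not made up. A row lasts 1/12 s, in which the tool goes at most 41.7 mm and 7.16 degrees, less where a joint would pass 70% of its speed; a pose out of reach is approached as far as the arm can. A call is refused whole if a number of a shift passes 41.7 or a number of a turn 7.16, either way. A call with a gripper value outside its range is refused whole. "jaw" is the finger opening in mm, from 0 to 87, set as the call begins (left out, the last holds). The fingers move at their own pace and stop on an object; the grip force is fixed at half the most. Time passes only in rows, so rows that do not move let the fingers close. It gives the time, the measured TCP pose, the force and the opening at its end, in the units of the state.
- bot.sense(): the state, without advancing time (a new reading comes with each control period).
- bot.grab_frame(name): name is "side" or "top" or "wrist"; returns the picture (420x560x3 uint8, red, green, blue); there is no depth.
- bot.camera_params(name): a dict with "intrinsics" (3x3 intrinsics, pixels), "eye" and "orientation" of the camera in the world; the wrist camera has in their place "T_tool_cam" (4x4, takes a point from camera to tool coordinates, whose origin is the TCP and whose axes are the flange's). Camera axes: x right, y up, looking along -z (the intrinsics and any distortion apply to the point x, -y, -z); pixel columns grow to the right and rows downward; lengths in m; the calibration is good to about 2 mm. The wrist camera is an equidistant fisheye: a pixel r from the principal point sees the ray r / f radians off the axis. A picture is of the moment at which its call begins: read the wrist's pose just before it. camera_params takes no time and is no camera call.
- bot.hand_in(): hands the job in, once; it reports no verdict.
The state is a dict: "t": time; "joint_pos": joint angles; "qvel": joint speeds; "joint_torque": joint torques, N m; "tcp_pos": TCP position; "orientation": TCP orientation; "contact_force": force on the tool from outside, world axes, zero at the start; "ft_torque": the same for the moment, N m; "opening": finger opening in m.
Only numpy, scipy, OpenCV 4.12 (cv2) and the standard library are available. Lean on these libraries where they do the work, as an engineer would, in place of code of your own. Each camera call takes 0.05 s, during which the arm holds its last target.

## Task

The bench grinder's supply has tripped. On the control station on the stand, first press the square reset button fully in and let it come back out, then tip the rocker switch fully over so that its ribbed end is down, and last press the round, flat-topped start button fully in and let it come out again. Use the fingertips only: do not press the mushroom-shaped stop button, press nothing out of order, and leave the loose things where they lie.

Things in the scene. Friction and masses are not known exactly. Their poses are not given: they have to be found in the camera images.
- station: Aluminium plate of the control station, 120 x 256 x 4 mm, fixed to the stand. Four grey boxes (80 mm along x, 55 mm wide, covers 44 mm above the stand), turned like the plate, stand on it in a row along its y at 58 mm spacing; which control is in which place changes. Origin: on the stand's top, under the row's middle. z up, x away from the robot when unturned.
- reset_top (a point): Centre of the top face of the square reset button (black, 28 x 28 mm, flat, in a square steel collar); the face stands 14 mm above its box's cover (58 mm above the stand) and moves with the button.
- reset_button (a joint): Reset button's travel in m: 0 out, 0.006 fully in (pressed straight down). Spring return, 1.7 N to start it, 5 N fully in.
- start_top (a point): Centre of the top face of the round start button (black, diameter 29 mm, flat, in a round steel collar); the face stands 14 mm above its box's cover (58 mm above the stand) and moves with the button.
- start_button (a joint): Start button's travel in m: 0 out, 0.006 fully in (pressed straight down). Spring return, 1.7 N to start it, 5 N fully in.
- stop_top (a point): Centre of the top of the mushroom-shaped stop button (black, domed head of diameter 36 mm on a thin neck); it stands 26 mm above its box's cover (70 mm above the stand). Not to be pressed.
- stop_button (a joint): Stop button's travel in m: 0 out, 0.006 fully in. Spring return, 1.7 N to start it.
- rocker_pivot (a point): Middle of the pivot of the rocker switch, 54 mm above the stand, at the middle of its box; the pivot runs along the station's y. The rocker is black, 60 mm long along the station's x, 30 mm wide, between two low steel cheeks (8 mm above the cover, 33 mm apart). Two paddles meet here in a shallow V, each rising 0.25 rad outward, 30 mm long.
- rocker_pad (a point): Middle of the ribbed part of the rocker's far paddle (toward the station's +x), on its upper face, 22 mm from the pivot along the paddle; moves with the rocker. Three small cross ribs mark this paddle; the near one is plain.
- rocker (a joint): Rocker angle in rad: -0.25 ribbed end fully up (off), +0.25 ribbed end fully down (on; the ribbed paddle then lies level, 54 mm above the stand). It stays where it is left; pressing down on the ribbed paddle with 1 to 3 N near its end turns it. At the start it is between -0.25 and -0.17.
- nut: Loose steel hex nut, 24 x 27 x 13 mm, on the plate's front ledge. Leave it alone.
- bolt: Loose steel hex bolt, 63 mm long, 19 mm high, on the plate's front ledge. Leave it alone.
- wrench: Loose open-ended wrench, 155 x 28 x 7 mm, on the stand near its front right corner. Leave it alone.
- oil_can: Loose oil can with a bent spout, 62 x 77 x 152 mm high, behind the station. Leave it alone.
- oilstone: Loose two-layer oilstone, 45 x 125 x 24 mm, on the stand to the right of the station. Leave it alone.
- v_block: Loose steel V-block, 60 x 48 x 30 mm high, behind the station. Leave it alone.

How it is judged:
By the outcome, as a careful person would: the job done as asked, in the order asked, and still so for the second after the job is handed in, with the robot touching nothing.
It also fails if it takes over 42 s, if anything falls off the work surface, if the arm or the gripper's body presses on something with over 40 N, if the wrist force passes 120 N, or if a joint passes its speed limit or range.

## Working session

There is one attempt and no reset: what is moved stays moved. The work goes in short steps, Python scripts to look and compute and a tool call to move; the robot and the scene stay as the last step left them, time stands still between calls to the robot, and variables do not carry over. Pictures are saved under pics/ and viewed, and the job is handed in when it is done.

Besides the shell and the picture viewer there is one more tool, called after "Emit:" as name([rows], argument=value, ...), one row to a line, values as JSON. jog_arm: Moves the arm, as the interface text tells. Its arguments: {"type":"object","properties":{"plan":{"type":"array","items":{"type":"array","items":{"type":"number"}}},"jaw":{"type":"number"}},"required":["plan"]}

```bash
mkdir -p pics; python3 - <<'E'
from rig import bot
import cv2
print(bot.sense())
for n in ["side","top","wrist"]:
    print(n,bot.camera_params(n))
    cv2.imwrite(f"pics/{n}0.png",bot.grab_frame(n)[:,:,::-1])
E
```

```text
{'t': 0.0, 'joint_pos': array([-7.08220868e+01,  1.26743165e+01,  8.75261955e+01, -7.20178192e-04,
        7.99103224e+01, -7.22592341e+00]), 'qvel': array([ 0.08483713, -0.01849637,  0.10975377, -0.01926182, -0.02963798,
        0.1287616 ]), 'joint_torque': array([ 2.32018931e-05, -4.94609034e+01, -3.87376285e+01,  6.99199713e-02,
        5.70606161e-02, -1.30096359e-04]), 'tcp_pos': array([ 0.2777257 , -0.5592551 ,  0.24344324]), 'orientation': array([-1.79889957e+02, -1.32378005e-02,  2.64039507e+01]), 'contact_force': array([-0.06779936, -0.02717627,  0.49962797]), 'ft_torque': array([-0.03243991,  0.02723735, -0.03794042]), 'opening': 0.08662659192280876}
side {'intrinsics': array([[417.95157041,   0.        , 271.30659288],
       [  0.        , 417.95157041, 211.11539138],
       [  0.        ,   0.        ,   1.        ]]), 'eye': array([0.117809  , 0.53660962, 0.49456182]), 'orientation': array([  61.61436884,   -0.93278119, -144.50841024])}
top {'intrinsics': array([[493.23275708,   0.        , 279.49219641],
       [  0.        , 493.23275708, 216.21434637],
       [  0.        ,   0.        ,   1.        ]]), 'eye': array([ 0.36628614, -0.07200958,  0.91617145]), 'orientation': array([ 11.24700121,   0.17726351, -90.36250789])}
wrist {'intrinsics': array([[325.1922621 ,   0.        , 281.38737339],
       [  0.        , 325.1922621 , 210.99365552],
       [  0.        ,   0.        ,   1.        ]]), 'T_tool_cam': array([[-1.52333515e-04,  9.52803478e-01,  3.03587728e-01,
         8.38234641e-02],
       [ 9.99999940e-01,  2.39283821e-04, -2.49209517e-04,
         4.06104891e-04],
       [-3.10091326e-04,  3.03587672e-01, -9.52803458e-01,
        -1.39949489e-01],
       [ 0.00000000e+00,  0.00000000e+00,  0.00000000e+00,
         1.00000000e+00]])}
```

View pics/top0.png

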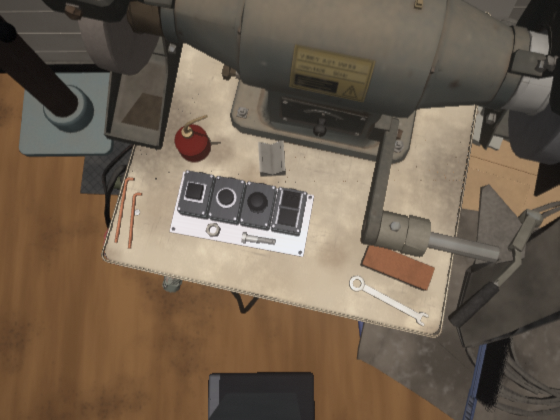

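View pics/side0.png

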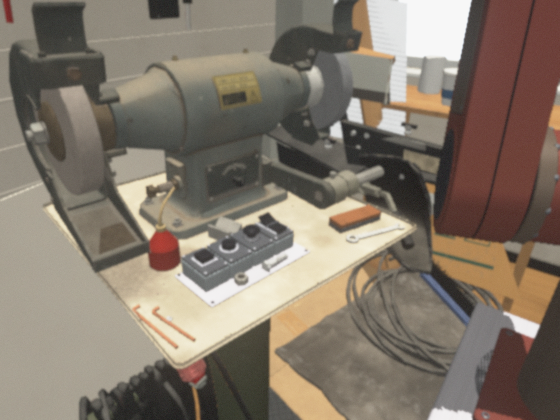

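View pics/wrist0.png

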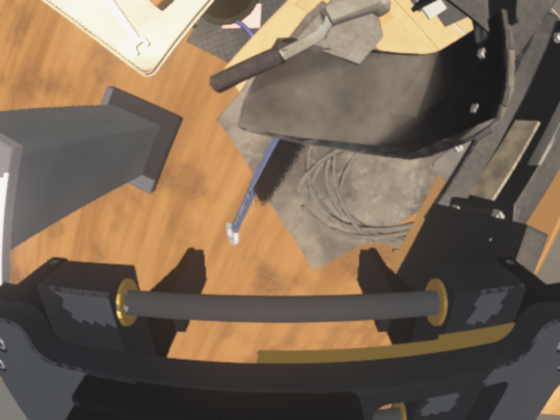

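The top view shows the row from left to right: the square reset (195,190), the round start (227,197), the mushroom stop (258,203) and the rocker (290,209). I'll zoom in and measure.

```bash
cat > h.py <<'E'
import numpy as np
from scipy.spatial.transform import Rotation as R
from rig import bot
def ray(cam,u,v):
    p=bot.camera_params(cam);K=p["intrinsics"]
    d=np.array([(u-K[0,2])/K[0,0],-(v-K[1,2])/K[1,1],-1.])
    return p["eye"],R.from_euler("xyz",p["orientation"],degrees=True).apply(d)
def onz(cam,u,v,z):
    e,d=ray(cam,u,v); return e+d*(z-e[2])/d[2]
def proj(cam,P):
    p=bot.camera_params(cam);K=p["intrinsics"]
    c=R.from_euler("xyz",p["orientation"],degrees=True).inv().apply(np.array(P)-p["eye"])
    return K[0,0]*c[...,0]/-c[...,2]+K[0,2],-K[1,1]*c[...,1]/-c[...,2]+K[1,2]
E
python3 - <<'E'
import cv2
a=cv2.imread("pics/top0.png")[155:265,160:325]
cv2.imwrite("pics/topz.png",cv2.resize(a,None,fx=4.8,fy=4.8,interpolation=cv2.INTER_CUBIC))
a=cv2.imread("pics/side0.png")[200:310,165:330]
cv2.imwrite("pics/sidez.png",cv2.resize(a,None,fx=4.8,fy=4.8,interpolation=cv2.INTER_CUBIC))
E
```

```text
(no output)
```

View pics/topz.png

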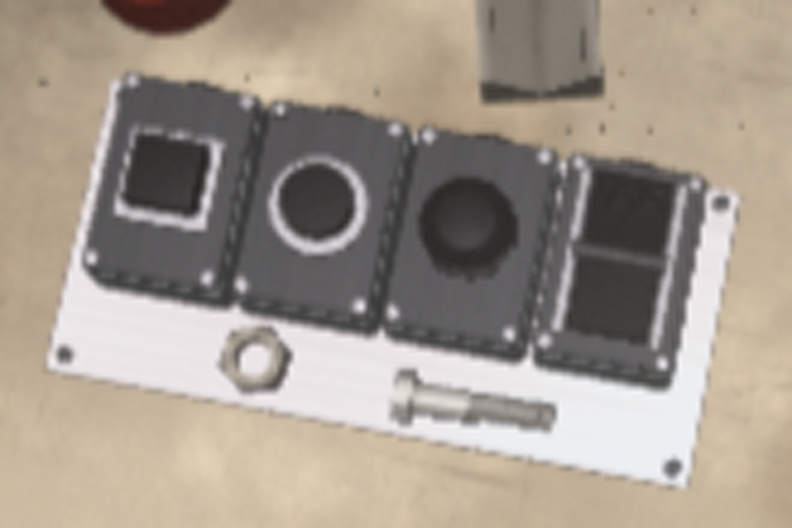

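View pics/sidez.png

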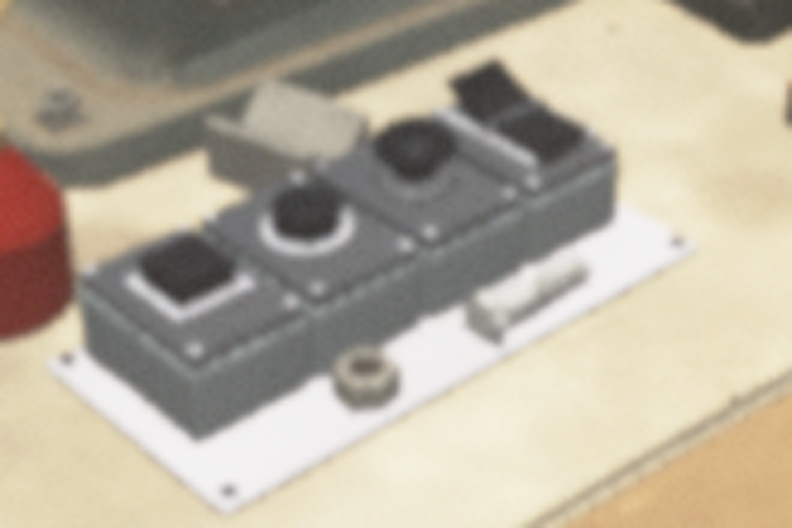

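Zoomed top view: reset face about (166,174), start (314,200), mushroom (466,220), rocker valley (615,257), with the ribbed paddle on the upper (+x) side. In the zoomed side view the reset face is at about (188,264) and the start at (306,210).

```bash
python3 - <<'E'
from h import *
T=lambda x,y:(160-.4+x/4.8,155-.4+y/4.8)
S=lambda x,y:(165-.4+x/4.8,200-.4+y/4.8)
r=onz("top",*T(166,174),.058);s=onz("top",*T(314,200),.058);m=onz("top",*T(466,220),.066);k=onz("top",*T(615,257),.054)
print(r,s,m,k, [np.linalg.norm(a-b) for a,b in((r,s),(s,m),(m,k))])
print("side",onz("side",*S(188,264),.058),onz("side",*S(306,210),.058))
# plate corners z=.004
c=np.array([onz("top",*T(*q),.004) for q in((48,368),(688,488),(740,192))])
print(c,np.linalg.norm(c[0]-c[1]),np.linalg.norm(c[1]-c[2]))
d=k-r; print("yaw", np.degrees(np.arctan2(d[0],-d[1])), np.degrees(np.arctan2(*(c[1]-c[0])[:2]*[1,-1])))
# box cover screw corners z=.044
c=[onz("top",*T(*q),.044) for q in((132,80),(248,103),(92,258),(208,279))]; print("resetbox mid",np.mean(c,0))
c=[onz("top",*T(*q),.044) for q in((280,108),(396,129),(241,286),(360,306))]; print("startbox mid",np.mean(c,0))
c=[onz("top",*T(*q),.044) for q in((577,162),(696,183),(545,341),(662,363))]; print("rockbox mid",np.mean(c,0))
E
```

```text
[0.5843918  0.08225245 0.058     ] [0.57401512 0.0267892  0.058     ] [ 0.56410543 -0.03028224  0.066     ] [ 0.55236384 -0.08523972  0.054     ] [np.float64(0.05642558942400933), np.float64(0.058475222872378003), np.float64(0.05746468013672881)]
side [0.58243567 0.08617771 0.058     ] [0.571281   0.03028521 0.058     ]
[[ 0.52034133  0.13594911  0.004     ]
 [ 0.47162703 -0.11334662  0.004     ]
 [ 0.58915038 -0.13578055  0.004     ]] 0.2540107250070333 0.11964539195001131
yaw -10.825452463890327 -11.056709388417126
resetbox mid [0.58585601 0.08315849 0.044     ]
startbox mid [0.57483062 0.02634177 0.044     ]
rockbox mid [ 0.55275073 -0.08728449  0.044     ]
```

```bash
python3 - <<'E'
from h import *
def tri(a,b):
    (e1,d1),(e2,d2)=ray("top",*a),ray("side",*b)
    t=np.linalg.lstsq(np.c_[d1,-d2],e2-e1,rcond=None)[0]
    p,q=e1+d1*t[0],e2+d2*t[1]; return ((p+q)/2).round(3),np.linalg.norm(p-q).round(4)
print("label",tri((330,73),(237,92)), "label lower corners",tri((290,95),(221,111)),tri((367,101),(262,103)))
print("arm end", tri((497,254),(382,170)), tri((395,227),(343,192)))
print("can foot",onz("top",192,142,.06), "vblock",onz("top",272,158,.03))
for z in(.1,.2,.3):print(z,[onz("top",*p,z).round(3)[:2] for p in((232,92),(300,110),(440,110),(375,230),(320,130))])
print("knob",tri((320,130),(238,185)))
E
```

```text
label (array([ 0.686, -0.141,  0.299]), np.float64(0.0017)) label lower corners (array([ 0.673, -0.084,  0.271]), np.float64(0.0106)) (array([ 0.659, -0.194,  0.269]), np.float64(0.0006))
arm end (array([ 0.461, -0.44 ,  0.082]), np.float64(0.0067)) (array([ 0.5  , -0.276,  0.074]), np.float64(0.0287))
can foot [0.67579199 0.0883999  0.06      ] vblock [ 0.65396499 -0.05703254  0.03      ]
0.1 [array([0.754, 0.012]), array([ 0.719, -0.108]), array([ 0.717, -0.354]), array([ 0.504, -0.231]), array([ 0.682, -0.142])]
0.2 [array([0.707, 0.002]), array([ 0.676, -0.103]), array([ 0.674, -0.32 ]), array([ 0.487, -0.211]), array([ 0.643, -0.134])]
0.3 [array([ 0.659, -0.008]), array([ 0.633, -0.099]), array([ 0.631, -0.285]), array([ 0.47 , -0.192]), array([ 0.604, -0.125])]
knob (array([ 0.689, -0.143,  0.084]), np.float64(0.0017))
```

The motor's front is at x≈0.66 for z 0.2–0.3, so the wrist camera has to face the robot (yaw ≈169°). I'll plan the approach to the reset button.

```bash
cat >> h.py <<'E'
def rows(target,yaw,n=5,step=36,turn=7.0,quiet=False):
    s=bot.sense();p=np.array(s["tcp_pos"]);y=s["orientation"][2];t=np.array(target)
    out=[]
    for i in range(n):
        d=(t-p)*1000;L=np.linalg.norm(d)
        if L>step:d=d*step/L
        dy=(yaw-y+180)%360-180;dy=np.clip(dy,-turn,turn)
        M=R.from_euler("xyz",[180,0,y],degrees=True)
        out.append([*M.inv().apply(d).round(1).tolist(),round(float(-dy),1)])
        p=p+d/1000;y+=dy
    print("t",round(s["t"],2),"p",s["tcp_pos"].round(4),"rpy",s["orientation"].round(2),"F",s["contact_force"].round(1),"q",s["joint_pos"].round(0))
    print(out)
E
python3 -c "
from h import *
rows([.53,.02,.245],169,10)"
```

```text
t 0.15 p [ 0.2778 -0.5594  0.2437] rpy [-1.7991e+02 -1.0000e-02  2.6400e+01] F [ 0.2 -0.5  0.2] q [-71.  13.  88.  -0.  80.  -7.]
[[27.5, -23.2, -0.1, -7.0], [30.2, -19.6, -0.1, -7.0], [32.3, -15.8, -0.1, -7.0], [34.0, -11.8, -0.1, -7.0], [35.2, -7.5, -0.1, -7.0], [35.9, -3.2, -0.1, -7.0], [36.0, 1.2, -0.1, -7.0], [35.6, 5.6, -0.1, -7.0], [34.6, 9.9, -0.1, -7.0], [33.2, 14.0, -0.1, -7.0]]
```

Emit:
jog_arm([
  [27, -23, 0, -7],
  [30, -20, 0, -7],
  [32, -16, 0, -7],
  [34, -12, 0, -7],
  [35, -8, 0, -7],
], jaw=0)

```text
t: 0.57
tcp_pos: [0.3448, -0.3936, 0.24]
orientation: [-179.7, -0.1, 61.9]
contact_force: [0.4, -0.1, 0.3]
opening: 0.0614
```

```bash
python3 -c "
from h import *
rows([.53,.02,.245],169,10)"
```

```text
t 0.57 p [ 0.3448 -0.3936  0.24  ] rpy [-1.7974e+02 -7.0000e-02  6.1940e+01] F [ 0.4 -0.1  0.3] q [-57.  -1. 103.  -0.  79. -29.]
[[35.9, -2.5, -0.4, -7.0], [35.9, 1.9, -0.4, -7.0], [35.4, 6.3, -0.4, -7.0], [34.4, 10.6, -0.4, -7.0], [32.9, 14.7, -0.4, -7.0], [30.8, 18.6, -0.4, -7.0], [28.3, 22.2, -0.4, -7.0], [25.4, 25.5, -0.4, -7.0], [22.1, 28.4, -0.4, -7.0], [18.5, 30.9, -0.4, -7.0]]
```

Emit:
jog_arm([
  [36, -2, -1, -7],
  [36, 2, -1, -7],
  [35, 6, -1, -7],
  [34, 11, -1, -7],
  [33, 15, -1, -7],
])

```text
t: 0.98
tcp_pos: [0.4188, -0.2205, 0.2438]
orientation: [-179.8, -0.3, 97.8]
contact_force: [0.5, -0.4, 0.4]
opening: 0.0283
```

Emit:
jog_arm([
  [31, 19, -1, -7],
  [28, 22, -1, -7],
  [25, 25, -1, -7],
  [22, 28, -1, -7],
  [18, 31, -1, -7],
])

```text
t: 1.4
tcp_pos: [0.4901, -0.0468, 0.2492]
orientation: [180.0, -0.4, 133.6]
contact_force: [0.3, -1.0, 0.2]
opening: 0.0015
```

```bash
python3 -c "
from h import *
rows([.585,.0835,.18],169,5)"
```

```text
t 1.4 p [ 0.4901 -0.0468  0.2492] rpy [179.98  -0.37 133.6 ] F [ 0.3 -1.   0.2] q [-15.  -6. 106.   0.  80. -58.]
[[5.9, 32.5, 14.2, -7.0], [1.9, 33.0, 14.2, -7.0], [-2.1, 33.0, 14.2, -7.0], [-6.1, 32.5, 14.2, -7.0], [-8.8, 27.5, 12.4, -7.0]]
```

Emit:
jog_arm([
  [6, 32, 12, -7],
  [2, 33, 12, -7],
  [-2, 33, 12, -7],
  [-6, 32, 12, -7],
  [-8, 25, 12, -7],
])

```text
t: 1.82
tcp_pos: [0.5863, 0.0918, 0.1914]
orientation: [179.7, 0.2, 169.5]
contact_force: [-0.5, 0.4, 0.1]
opening: 0.0005
```

```bash
python3 -c "
from h import *
import cv2
s=bot.sense()
cv2.imwrite('pics/w1.png',bot.grab_frame('wrist')[:,:,::-1])
cv2.imwrite('pics/s1.png',bot.grab_frame('side')[:,:,::-1])
rows([.585,.0835,.15],169,5)"
```

```text
t 1.92 p [0.5851 0.0929 0.1887] rpy [ 1.7973e+02 -1.2000e-01  1.6947e+02] F [-0.8 -0.2 -1.6] q [  1.  11.  96.   0.  74. -78.]
[[-1.5, -8.3, 35.0, 0.5], [-0.2, -0.9, 3.7, -0.0], [0.0, 0.0, 0.0, -0.0], [0.0, 0.0, 0.0, -0.0], [0.0, 0.0, 0.0, -0.0]]
```

View pics/w1.png

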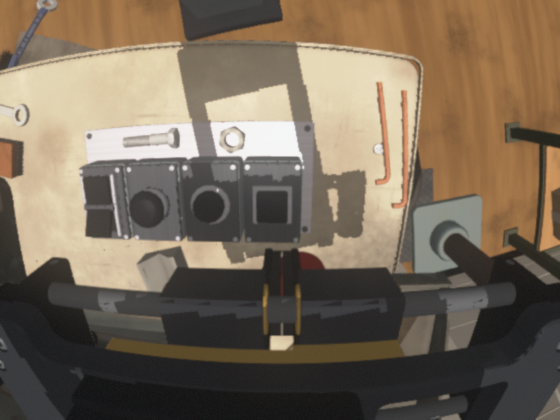

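View pics/s1.png

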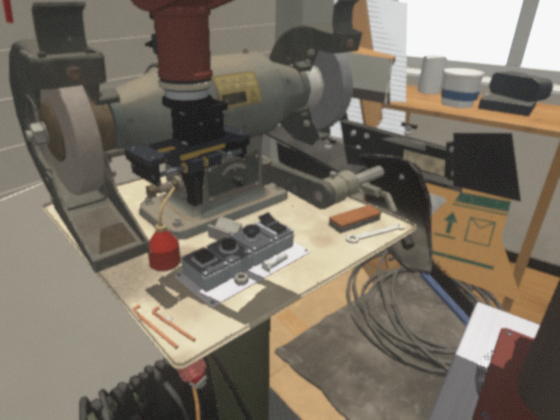

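The wrist view shows the reset face at about (272,206), start (209,206) and stop (149,205), with the closed tips at (282,258). I'll cross-check these by fisheye rays.

```bash
cat >> h.py <<'E'
def wz(s,u,v,z):
    p=bot.camera_params("wrist");K=p["intrinsics"];T=p["T_tool_cam"]
    a=np.array([u-K[0,2],-(v-K[1,2])]);r=np.hypot(*a);th=r/K[0,0]
    d=np.array([*(np.sin(th)*a/max(r,1e-9)),-np.cos(th)])
    M=R.from_euler("xyz",s["orientation"],degrees=True)
    e=s["tcp_pos"]+M.apply(T[:3,3]);d=M.apply(T[:3,:3]@d)
    return (e+d*(z-e[2])/d[2]).round(4)
E
python3 - <<'E'
from h import *
import cv2
s=bot.sense()
for q in((272,206,.058),(209,206,.058),(149,205,.068),(100,207,.054)):print(wz(s,*q))
a=cv2.imread("pics/w1.png")[145:265,75:320]
cv2.imwrite("pics/w1z.png",cv2.resize(a,None,fx=3.2,fy=3.2,interpolation=cv2.INTER_CUBIC))
E
```

```text
[0.5813 0.0854 0.058 ]
[0.5709 0.0306 0.058 ]
[ 0.5571 -0.0208  0.068 ]
[ 0.5515 -0.0823  0.054 ]
```

View pics/w1z.png

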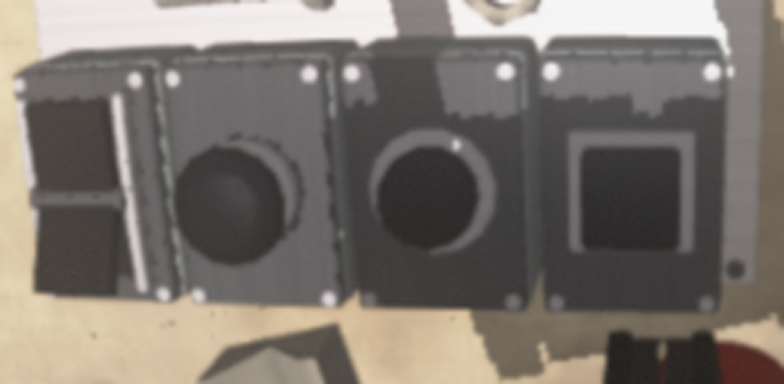

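All views agree to 2–4 mm. Fused values: reset (0.583, 0.0845), start (0.572, 0.0285), rocker pivot (0.552, -0.085).

```bash
python3 -c "
from h import *
rows([.583,.0845,.10],169.2,5,25)"
```

```text
t 1.92 p [0.5851 0.0929 0.1887] rpy [ 1.7973e+02 -1.2000e-01  1.6947e+02] F [-0.8 -0.2 -1.6] q [  1.  11.  96.   0.  74. -78.]
[[0.1, -2.4, 24.9, 0.3], [0.1, -2.4, 24.9, -0.0], [0.1, -2.4, 24.9, -0.0], [0.1, -1.4, 14.0, -0.0], [0.0, 0.0, 0.0, -0.0]]
```

Emit:
jog_arm([
  [0, -3, 25, 0],
  [0, -3, 25, 0],
  [0, -2, 22, 0],
  [0, -1, 12, 0],
  [0, 0, 0, 0],
])

```text
t: 2.33
tcp_pos: [0.5836, 0.084, 0.1027]
orientation: [179.8, -0.1, 169.3]
contact_force: [-1.4, 0.1, -0.5]
opening: 0.0005
```

```bash
python3 -c "
from h import *
rows([.583,.0845,.085],169.2,3,25)"
```

```text
t 2.33 p [0.5836 0.084  0.1027] rpy [ 1.798e+02 -5.000e-02  1.693e+02] F [-1.4  0.1 -0.5] q [  0.  16. 100.   0.  64. -79.]
[[0.6, 0.4, 17.7, 0.1], [0.0, 0.0, 0.0, -0.0], [0.0, 0.0, 0.0, -0.0]]
```

Emit:
jog_arm([
  [0, 0, 10, 0],
  [0, 0, 7, 0],
  [0, 0, 3, 0],
  [0, 0, 2, 0],
  [0, 0, 0, 0],
])

```text
t: 2.75
tcp_pos: [0.5853, 0.0828, 0.0825]
orientation: [179.8, 0.2, 169.1]
contact_force: [-0.3, 0.5, 0.5]
opening: 0.0006
```

Emit:
jog_arm([
  [0, 0, 2, 0],
  [0, 0, 2, 0],
  [0, 0, 2, 0],
])

```text
t: 3.0
tcp_pos: [0.5869, 0.0829, 0.0786]
orientation: [179.7, 0.4, 169.1]
contact_force: [-2.4, 0.2, 2.8]
opening: 0.0003
```

Emit:
jog_arm([
  [0, 0, 2, 0],
  [0, 0, 2, 0],
])

```text
t: 3.17
tcp_pos: [0.587, 0.083, 0.0753]
orientation: [179.7, 0.4, 169.1]
contact_force: [-2.4, -0.9, 3.7]
opening: 0.0005
```

Emit:
jog_arm([
  [1, 0, 2, 0],
  [1, 0, 2, 0],
])

```text
t: 3.33
tcp_pos: [0.587, 0.083, 0.0741]
orientation: [179.8, 0.6, 169.1]
contact_force: [-6.8, -1.9, 21.8]
opening: 0.0006
```

Emit:
jog_arm([
  [0, 0, 2, 0],
  [0, 0, 2, 0],
])

```text
t: 3.5
tcp_pos: [0.587, 0.083, 0.0742]
orientation: [179.8, 0.5, 169.2]
contact_force: [-9.4, -1.0, 17.7]
opening: 0.0002
```

Bottomed out: TCP z 0.0741 (expected 0.074) at about 20 N. Lifting next, then checking.

Emit:
jog_arm([
  [0, 0, -6, 0],
  [0, 0, -15, 0],
  [0, 0, -20, 0],
  [0, 0, -10, 0],
  [0, 0, 0, 0],
])

```text
t: 3.92
tcp_pos: [0.5871, 0.0832, 0.1271]
orientation: [179.7, 0.7, 169.2]
contact_force: [0.6, -0.3, 0.4]
opening: 0.0005
```

```bash
python3 -c "
from h import *
import cv2
a=bot.grab_frame('side')[:,:,::-1][200:310,165:330]
cv2.imwrite('pics/s2.png',cv2.resize(a,None,fx=4.8,fy=4.8,interpolation=cv2.INTER_CUBIC))
# pad at pivot + 20 mm along station x (yaw -10.8)
c=np.array([.552,-.085,0])+.021*np.array([np.cos(np.radians(10.8)),-np.sin(np.radians(10.8)),0]);print(c)
c[2]=.125
rows(c,169.2,7,35)"
```

```text
[ 0.57262803 -0.08893501  0.        ]
t 3.97 p [0.5869 0.0832 0.1263] rpy [179.75   0.64 169.18] F [ 0.8 -0.2  0.3] q [  0.  14.  99.   0.  66. -79.]
[[-3.7, -34.8, 0.3, -0.0], [-3.7, -34.8, 0.3, -0.0], [-3.7, -34.8, 0.3, -0.0], [-3.7, -34.8, 0.3, -0.0], [-3.5, -32.5, 0.2, -0.0], [0.0, 0.0, 0.0, -0.0], [0.0, 0.0, 0.0, -0.0]]
```

View pics/s2.png

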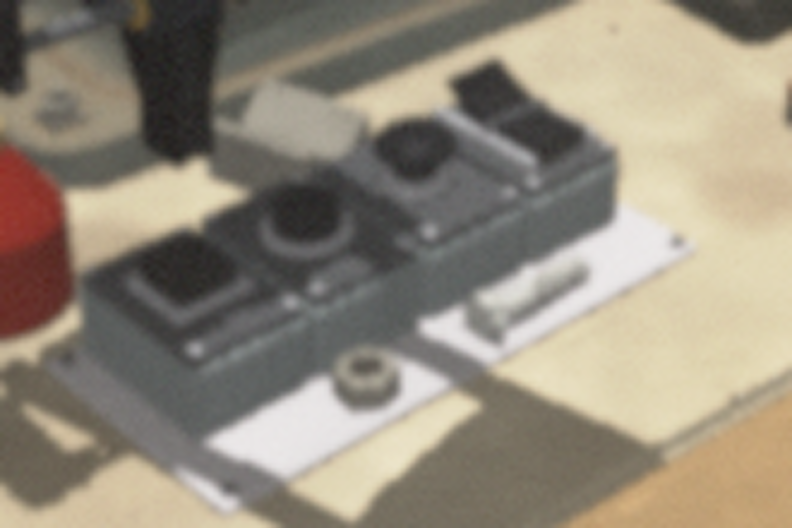

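The reset button is back out at (188,264) and nothing else has moved. Next I go to the rocker's ribbed paddle, passing above the stop button.

Emit:
jog_arm([
  [-4, -35, 0, 0],
  [-4, -35, 0, 0],
  [-4, -35, 0, 0],
  [-3, -30, 0, 0],
  [0, -10, 0, 0],
])

```text
t: 4.38
tcp_pos: [0.573, -0.0625, 0.1204]
orientation: [179.7, 0.5, 169.7]
contact_force: [1.0, -0.6, 0.0]
opening: 0.0002
```

```bash
python3 -c "
from h import *
import cv2
rows([.5726,-.089,.125],169.2,5,25)
s=bot.sense()
cv2.imwrite('pics/w3.png',bot.grab_frame('wrist')[:,:,::-1])
a=bot.grab_frame('side')[:,:,::-1][140:300,150:350]
cv2.imwrite('pics/s3.png',cv2.resize(a,None,fx=3.5,fy=3.5,interpolation=cv2.INTER_CUBIC))
"
```

```text
t 4.38 p [ 0.573  -0.0625  0.1204] rpy [179.67   0.5  169.66] F [ 1.  -0.6  0. ] q [-14.  13. 102.   0.  65. -94.]
[[-4.1, -24.3, -4.2, 0.5], [-0.3, -1.8, -0.3, -0.0], [0.0, 0.0, 0.0, -0.0], [0.0, 0.0, 0.0, -0.0], [0.0, 0.0, 0.0, -0.0]]
```

View pics/w3.png

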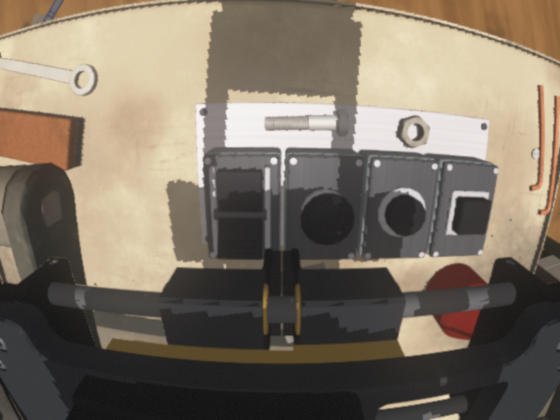

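View pics/s3.png

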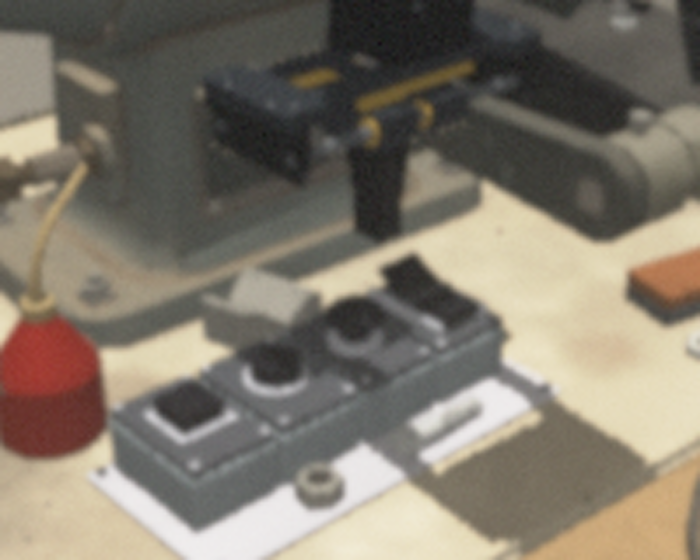

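The wrist view shows the rocker valley at (241,214) and the ribbed paddle at about (240,240). I'll check the pivot and pad from here.

```bash
python3 -c "
from h import *
s=bot.sense()
print(wz(s,241,214,.054),wz(s,401,212,.058))
rows([.572,-.088,.11],169.2,5,25)
"
```

```text
[ 0.5526 -0.0846  0.054 ] [0.5698 0.0231 0.058 ]
t 4.48 p [ 0.5727 -0.0608  0.1202] rpy [179.6    0.44 169.59] F [-0.2  0.1 -0.7] q [-14.  13. 102.   0.  65. -94.]
[[-3.6, -23.1, 8.8, 0.4], [-0.6, -3.7, 1.4, -0.0], [0.0, 0.0, 0.0, -0.0], [0.0, 0.0, 0.0, -0.0], [0.0, 0.0, 0.0, -0.0]]
```

Emit:
jog_arm([
  [-4, -14, 0, 0],
  [-1, -12, 4, 0],
  [0, -2, 5, 0],
  [0, 0, 3, 0],
  [0, 0, 0, 0],
])

```text
t: 4.9
tcp_pos: [0.5716, -0.0854, 0.1037]
orientation: [179.4, 0.2, 169.6]
contact_force: [0.6, 0.2, 0.1]
opening: 0.0002
```

```bash
python3 -c "
from h import *
rows([.5735,-.0885,.095],169.2,2,25)
"
```

```text
t 4.9 p [ 0.5716 -0.0854  0.1037] rpy [179.4    0.21 169.64] F [0.6 0.2 0.1] q [-17.  14. 102.   1.  64. -97.]
[[-2.4, -2.7, 8.7, 0.4], [0.0, 0.0, 0.0, -0.0]]
```

Emit:
jog_arm([
  [-2, -3, 5, 0],
  [0, 0, 3, 0],
  [0, 0, 3, 0],
  [0, 0, 3, 0],
  [0, 0, 2, 0],
])

```text
t: 5.32
tcp_pos: [0.574, -0.0859, 0.0861]
orientation: [179.4, 0.3, 169.8]
contact_force: [1.5, -0.4, 2.3]
opening: 0.0002
```

Emit:
jog_arm([
  [0, 0, 2, 0],
  [0, 0, 2, 0],
  [0, 0, 2, 0],
  [0, 0, 2, 0],
])

```text
t: 5.65
tcp_pos: [0.5755, -0.0862, 0.0786]
orientation: [179.4, 0.5, 169.8]
contact_force: [-0.0, 0.1, 1.3]
opening: 0.0006
```

Emit:
jog_arm([
  [1, 0, 2, 0],
  [1, 0, 2, 0],
])

```text
t: 5.82
tcp_pos: [0.5748, -0.0861, 0.0761]
orientation: [179.4, 0.6, 169.8]
contact_force: [-4.2, 0.7, 21.0]
opening: 0.0006
```

Emit:
jog_arm([
  [0, 0, 2, 0],
  [0, 0, 2, 0],
])

```text
t: 5.98
tcp_pos: [0.5749, -0.0861, 0.0761]
orientation: [179.4, 0.6, 169.9]
contact_force: [-8.1, 0.8, 17.7]
opening: 0.0003
```

Hard stop at TCP z 0.0761 (level paddle expected at 0.076). Lifting next, then checking the rocker.

Emit:
jog_arm([
  [0, 0, -8, 0],
  [0, 0, -15, 0],
  [0, 0, -20, 0],
  [0, 0, -8, 0],
])

```text
t: 6.32
tcp_pos: [0.5709, -0.0853, 0.126]
orientation: [179.3, 0.1, 169.8]
contact_force: [0.8, -0.1, 0.9]
opening: 0.0002
```

Emit:
jog_arm([
  [0, 30, 0, 0],
  [0, 35, 0, 0],
  [0, 35, 0, 0],
  [0, 10, 0, 0],
  [0, 0, 0, 0],
])

```text
t: 6.73
tcp_pos: [0.5915, 0.0247, 0.1291]
orientation: [179.3, 0.3, 169.6]
contact_force: [-1.1, 0.9, 0.0]
opening: 0.0004
```

```bash
python3 -c "
from h import *
import cv2
rows([.572,.0275,.11],169.2,3,25)
s=bot.sense()
cv2.imwrite('pics/w4.png',bot.grab_frame('wrist')[:,:,::-1])
a=bot.grab_frame('side')[:,:,::-1][200:310,165:330]
cv2.imwrite('pics/s4.png',cv2.resize(a,None,fx=4.8,fy=4.8,interpolation=cv2.INTER_CUBIC))
"
```

```text
t 6.73 p [0.5915 0.0247 0.1291] rpy [179.35   0.27 169.56] F [-1.1  0.9  0. ] q [ -6.  14.  99.   1.  67. -85.]
[[17.9, -0.7, 17.4, 0.4], [1.7, -0.1, 1.7, -0.0], [0.0, 0.0, 0.0, -0.0]]
```

View pics/w4.png

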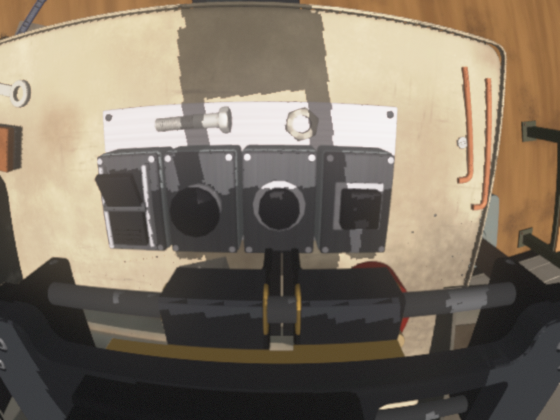

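View pics/s4.png

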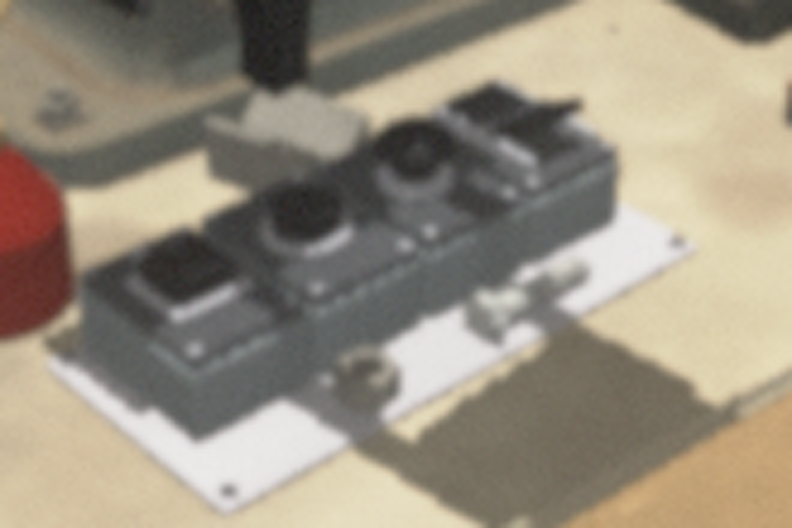

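The rocker has tipped: its far paddle lies level and the near one stands up (side zoom 490,105 and 545,115). The start face is at wrist pixel (280,207).

```bash
python3 -c "
from h import *
s=bot.sense()
print(wz(s,280,207,.058))
rows([.572,.0278,.10],169.2,3,18)
"
```

```text
[0.5722 0.0256 0.058 ]
t 6.83 p [0.5911 0.0228 0.1288] rpy [179.39   0.24 169.49] F [ 0.8 -0.7  0.2] q [ -6.  14.  99.   1.  67. -85.]
[[10.2, 0.8, 14.8, 0.3], [9.6, 0.7, 14.0, -0.0], [0.0, 0.0, 0.0, -0.0]]
```

Emit:
jog_arm([
  [10, 1, 8, 0],
  [9, 1, 8, 0],
  [1, 2, 8, 0],
  [0, 0, 4, 0],
  [0, 0, 0, 0],
])

```text
t: 7.25
tcp_pos: [0.5704, 0.0253, 0.0978]
orientation: [179.5, 0.2, 169.2]
contact_force: [0.4, -0.4, -0.2]
opening: 0.0005
```

```bash
python3 -c "
from h import *
rows([.573,.0275,.085],169.2,2,18)
"
```

```text
t 7.25 p [0.5704 0.0253 0.0978] rpy [1.7951e+02 1.6000e-01 1.6921e+02] F [ 0.4 -0.4 -0.2] q [ -6.  14. 103.   1.  63. -85.]
[[-2.1, 2.6, 12.8, 0.0], [0.0, 0.0, 0.0, -0.0]]
```

Emit:
jog_arm([
  [-1, 2, 6, 0],
  [0, 1, 5, 0],
  [0, 0, 3, 0],
  [0, 0, 2, 0],
  [0, 0, 2, 0],
])

```text
t: 7.67
tcp_pos: [0.5732, 0.0269, 0.0784]
orientation: [179.5, 0.2, 169.1]
contact_force: [-2.2, 1.0, 2.4]
opening: 0.0003
```

Emit:
jog_arm([
  [1, 0, 2, 0],
  [0, 0, 2, 0],
  [1, 0, 2, 0],
])

```text
t: 7.92
tcp_pos: [0.5732, 0.0269, 0.0742]
orientation: [179.5, 0.4, 169.1]
contact_force: [-5.0, -1.2, 18.1]
opening: 0.0003
```

Emit:
jog_arm([
  [0, 0, 2, 0],
  [0, 0, 2, 0],
])

```text
t: 8.08
tcp_pos: [0.5733, 0.0269, 0.0742]
orientation: [179.6, 0.3, 169.2]
contact_force: [-8.6, 0.5, 17.3]
opening: 0.0006
```

Emit:
jog_arm([
  [0, 0, -6, 0],
  [0, 0, -15, 0],
  [0, 0, -25, 0],
  [2, 0, -35, 0],
  [2, 0, -20, 0],
])

```text
t: 8.5
tcp_pos: [0.565, 0.0277, 0.1734]
orientation: [179.6, -0.2, 169.2]
contact_force: [1.6, 0.1, 0.4]
opening: 0.0002
```

Emit:
jog_arm([
  [20, 0, 0, 0],
  [25, 0, 0, 0],
  [20, 0, 0, 0],
  [0, 0, 0, 0],
])

```text
t: 8.83
tcp_pos: [0.5035, 0.0401, 0.1804]
orientation: [179.5, 0.6, 169.2]
contact_force: [-0.3, 0.0, -1.3]
opening: 0.0003
```

```bash
python3 -c "
from h import *
import cv2
rows([.572,.0275,.11],169.2,1,25)
a=bot.grab_frame('side')[:,:,::-1]
cv2.imwrite('pics/s5f.png',a);a=a[200:310,165:330]
cv2.imwrite('pics/s5.png',cv2.resize(a,None,fx=4.8,fy=4.8,interpolation=cv2.INTER_CUBIC))
cv2.imwrite('pics/w5.png',bot.grab_frame('wrist')[:,:,::-1])
"
```

```text
t 8.83 p [0.5035 0.0401 0.1804] rpy [179.51   0.58 169.17] F [-0.3  0.  -1.3] q [ -5.  -1. 109.   0.  71. -84.]
[[-17.6, 0.1, 17.8, -0.0]]
```

View pics/s5.png

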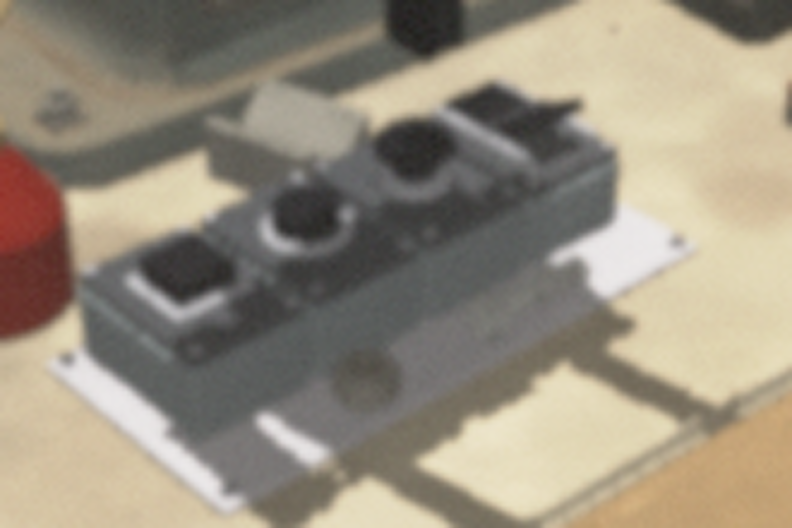

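View pics/w5.png

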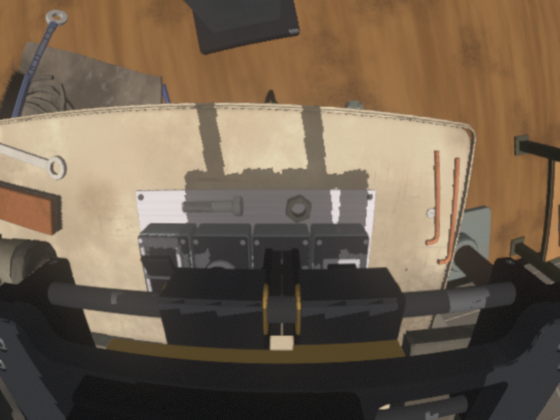

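The start button is back out, the rocker is still fully over, and the loose parts lie where they were. The arm is clear, so I'm handing in.

```bash
python3 -c "
from rig import bot
print(bot.hand_in())"
```

```text
the job is handed in; nothing more can be done
None
```

The job is done and handed in at about 9 s on the robot's clock. I pressed reset fully in and released it, tipped the rocker ribbed end down, then pressed start fully in and released it, all with the closed fingertips.

| Control | TCP height at the hard stop | Expected | Force at the stop |
|---|---|---|---|
| Reset | 74.1 mm | 74 mm | 18–22 N |
| Rocker | 76.1 mm | 76 mm | 18–21 N |
| Start | 74.2 mm | 74 mm | 17–18 N |

- **Last pictures:** Both buttons are back out, the rocker's far paddle lies level, and the arm is clear of everything. The nut, bolt and the other loose things in view look unmoved. The oilstone and wrench are only partly in the last views, and I did not measure any of the loose things.
- **Stop button:** The gripper was only moved above it, with the tips about 30 mm over its top, and the force readings showed no contact there.
- **Disagreements:** The camera views differed by 2–4 mm on the buttons, and by up to about 10 mm on the stop button, which I only passed over. The tool drifted a few millimetres sideways during the moves; at the stops it was within about 4 mm of each aim point and stayed on each control.

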